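Open the bag sealer and set its drip tray out to drain

ROBOT

A 7-joint arm with a two-finger parallel gripper is mounted at the origin on the work surface. World frame = base frame: x ahead of the robot, y to its left, z up, the work surface at z = 0. Lengths are in m, angles in rad, forces in N, time in s.
With the tool pointing down it reaches from about 0.375 to 0.925 m from the base axis. Payload 3.1 kg.
Tool frame: the origin (TCP) lies at the very end of the fingers, on their centre line; the grasp point (between the pads) lies 19 mm behind it; z points along the fingers, x is the direction in which the jaws open and shut, and the axes are right-handed (so a half turn about z gives the same grasp; the last joint's range is limited). The gripper opens to 85 mm and grips with 20 to 120 N. Pads are 22 mm wide; open, the fingers measure 114 mm over their backs; the gripper's body (76 mm by 85 mm) begins 54 mm behind the grasp point. The pads swing forward as they close: fully open they stand 13 mm farther back than shut.
Start: joints at [-1.331, 0.383, 0.044, 1.598, -0.018, 1.161, -0.05], TCP at [0.215, 0.613, 0.231] pointing down, gripper open.
Joint ranges: [-2.61, 2.61], [-0.41, 2.15], [-1.48, 1.57], [0, 2.5], [-1.57, 4.71], [0.05, 1.97], [-2.85, 2.85]. Speed limits (rad/s): [2.79, 2.79, 3.14, 3.14, 3.14, 3.14, 3.14].

INTERFACE

Orientations are given as a 3x3 rotation matrix whose columns are the frame's x, y, z axes.
In Python, from rig import arm gives the robot as it stands.
- The arm moves only by the tool servo_tool, never from a script. Its argument "moves" is a list that holds one entry, the list of rows, each a list of 7 numbers: the shift along the tool's x, y, z in mm, then the turn, a rotation vector about the tool's x, y, z in degrees, then the opening in per cent of the stroke, from 0 (shut) to 100 (fully open). In form: [[[x, y, z, ax, ay, az, hand], ...]]. A call has 1 to 12 rows; each row is the pose to reach, as a shift and turn from the pose commanded when the call began, along the tool's axes at that moment; what a row does not reach only later rows make up. A row lasts 1/12 s, in which the tool goes at most 41.7 mm and 7.16 degrees, less where a joint would pass 70% of its speed; a pose out of reach is approached as far as the arm can. A call with a gripper value outside its range is refused whole. The fingers move at their own pace and stop on an object; "force" is the grip in N (left out, the last holds). Time passes only in rows, so rows that repeat a pose let the fingers close. It gives the time, the measured TCP pose, the force and the opening at its end, in the units of the state.
- arm.observe(): the state, without advancing time (a new reading comes with each control period).
- arm.grab_frame(name): name is "scene" or "top" or "wrist"; returns a dict with "pixels" (400x640x3 uint8, blue, green, red), "depth" (400x640 float32, m along the optical axis (not along the pixel's ray), 0 where there is no reading), "mtx" (3x3 intrinsics, pixels), "view" (4x4, takes a point from world to camera coordinates). Camera axes: x right, y down, z forward; pixel columns grow to the right and rows downward; lengths in m; the calibration is good to about 2 mm. The wrist camera is an equidistant fisheye: a pixel r from the principal point sees the ray r / f radians off the axis. A picture is of the moment at which its call begins.
- arm.close_job(): hands the job in, once; it reports no verdict.
Trained networks look in a picture, given as the dict that the camera call returned (one of the last four; its "shot" number tells which), for a name from the list of things; names that differ only in an ending like _2 or _b are one class to them, and where a whole thing is asked for, a point or a joint stands for the part that bears it (a point fixed in the world has none). Each returns a list of dicts, best first, with "conf" (0 to 1); they miss things now and then, are a little off and sometimes report something else, mostly with a low value. They report only what shows in the picture. A call takes as long as a camera call.
- arm.trace(picture, label): "pixels" (400x640 bool, what is visible of it) and "extent" ([centre column, centre row, width, height] in pixels, round what is visible of it).
- arm.tip_of(picture, label): "xy" ([column, row] in pixels: a listed point, or the origin of a listed thing).
The state is a dict: "t": time; "joint_pos": joint angles; "dq": joint speeds; "joint_efforts": joint torques, N m; "ee_pos": TCP position; "eef_rot": TCP orientation; "wrist_force": force on the tool from outside, world axes, zero at the start; "torque": the same for the moment, N m; "finger_gap": finger opening in m.
Only numpy, scipy, OpenCV 4.12 (cv2) and the standard library are available. Lean on these libraries where they do the work, as an engineer would, in place of code of your own. Each camera call takes 0.05 s, during which the arm holds its last target.

TASK

Take hold of the handle of the closed bag sealer and swing its lid up and back, past vertical, until it stays open by itself. Then lift out the blue drip tray by its finger grip, keep it level, and set it down gently, right way up, in the middle of the black bar drainer. Leave the lid open and do not disturb the glass, the coasters and the carton of bags.

Things in the scene. Friction and masses are not known exactly. Their poses are not given: they have to be found in the camera images.
- sealer_hinge (a point): Mid-point of the hinge axis of the bag sealer, 124 mm above the bar. The sealer is a fixed steel and black clamshell machine, 290 wide, 187 deep, 138 high closed; its front faces the robot within 13 degrees. Axes: x from its front to its back, y along the hinge, z up. A rear housing reaches from 22 mm in front of the axis to 35 behind, up to 4 mm above it; the steel deck lies 56 mm below the axis.
- lid (a joint): Lid angle in rad: 0 closed, grows as the front goes up and back; stop at 1.75 (10 degrees past vertical). Lid 0.8 kg, 70 mm deep, 150 mm long from the axis, no spring, light friction: let go below about 1.5 it falls shut, above 1.6 it falls back the little way to its stop and stays.
- lid_heel (a point): Middle of the lid's inner rear edge (290 mm long along the hinge): closed, 28 mm in front of the axis, 56 below. Open, it juts out above the trough, 50 mm in front of the axis, 38 above it: a gripper pointing straight down at the tray strikes it; one tilted about 30 degrees, its body leaning to the sealer's front, clears it. Lift the tray 45 mm, then draw it up and forward past it.
- lid_handle (a point): Middle of the lid's handle: a round black bar 16 mm in diameter, 150 long, parallel to the hinge axis; closed, it is 190 mm in front of the axis and 10 below it (114 above the bar top). An arm at each end holds it, 32 mm of free air lie between it and the lid's front edge, nothing below it. Its frame turns with the lid: x from handle to hinge, y along the handle.
- tray_grip (a point): Grip point of the loose blue drip tray, 34 mm above its underside. Tray 56 (x) by 170 (y) mm, walls 30 high and 3 thick, about 0.16 kg, z up. In its middle stands a finger grip: a rib 12 thick in y, 24 long in x, from the tray's floor to 41 mm above the underside; pinch it across the 12 mm with a finger in the tray on either side. At the start it lies level in the trough under the closed lid.
- trough (a point): Centre of the floor of the sealer's trough, where the tray lies square with the sealer: 58 mm in front of the hinge axis, 94 below it. The trough is 62 mm (x) by 190 mm (y) and 38 deep from the deck, so the tray has 3 mm of play fore and aft and 10 mm either way along y.
- drainer_top (a point): Centre of the top of the black bar drainer: a low fixed grating in a steel rim, 220 mm (x) by 260 mm (y), flat top 20 mm above the bar top.
- pint_glass: Empty pint glass standing on the bar, 84 mm across the rim, 150 high, origin at the centre of its underside. To be left alone.
- bag_carton: Cardboard carton of bags behind the sealer, 60 by 240 by 60 high, origin at the centre of its underside. To be left alone.
- coasters: Stack of round coasters, 94 mm across, 32 high, origin at the centre of its underside. To be left alone.

How it is judged:
On the way, in this order (a step that is already met when the one before it is completed fails the run):
1. the lid is past vertical and stays open by itself, nothing touching it (value of joint lid above 1.67 rad and contact force between lid and anything else below 0.1 N), for 0.3 s.
2. the tray is lifted clear of the sealer, the lid still open (z of tray_grip in the frame of sealer_hinge above 0 m and value of joint lid above 1.62 rad), for 0.1 s.
At the end, for the whole second after the job is handed in: The lid stands open by itself past vertical (above 1.62 rad); the tray rests right way up (within 5 degrees) and still on the drainer, its centre within 45 mm of the drainer's; the glass, the coasters and the carton are within 25 mm of where they were (value of joint lid above 1.62 rad and horizontal distance between tray_grip and drainer_top below 0.045 m and z of tray_grip in the frame of drainer_top between 0.028 and 0.04 m and angle between tray_grip's own z axis and vertical below 0.09 rad and linear speed of tray below 0.02 m/s and distance of each of pint_glass, bag_carton, coasters from where it was at the start of the episode below 0.025 m); the robot touches nothing.
It fails at once if the tray is tipped more than 29 degrees (angle between tray_grip's own z axis and vertical above 0.5 rad).
It fails at once if the tray is dropped (falls free from more than about 10 mm) (linear speed of tray above 0.45 m/s and contact force between tray and anything else below 0.05 N).
It fails at once if the pint glass is moved more than 25 mm or tipped (distance of pint_glass from where it was at the start of the episode above 0.025 m or angle between pint_glass's own z axis and vertical above 0.3 rad).
It fails at once if the carton is moved more than 25 mm (distance of bag_carton from where it was at the start of the episode above 0.025 m).
It fails at once if the coasters are moved more than 25 mm (distance of coasters from where it was at the start of the episode above 0.025 m).
It also fails if it takes over 72 s, if anything falls off the work surface, if the arm or the gripper's body presses on something with over 40 N, if the wrist force passes 120 N, or if a joint passes its speed limit or range.

## Working session

There is one attempt and no reset: what is moved stays moved. The work goes in short steps, Python scripts to look and compute and a tool call to move; the robot and the scene stay as the last step left them, time stands still between calls to the robot, and variables do not carry over. Pictures are saved under pics/ and viewed, and the job is handed in when it is done.

Besides the shell and the picture viewer there is one more tool, called after "Emit:" by a JSON object that holds its "api" and its "payload". servo_tool: Moves the arm, as the interface text tells. Its arguments: {"type":"object","properties":{"moves":{"type":"array"},"force":{"type":"number"}},"required":["moves"]}

```bash
ls; mkdir -p pics
cat > h.py <<'E'
import numpy as np, cv2
from rig import arm
def save(p,n): cv2.imwrite('pics/'+n+'.png',p['pixels'])
def pt(p,uv,z=None):
    K=p['mtx'];V=np.array(p['view']);R=V[:3,:3];t=V[:3,3]
    c=-R.T@t
    ray=np.linalg.inv(K)@np.array([uv[0],uv[1],1.]); d=R.T@ray
    if z is not None: return c+d*(z-c[2])/d[2]
    u,v=int(round(uv[0])),int(round(uv[1]))
    w=p['depth'][max(v-2,0):v+3,max(u-2,0):u+3]; w=w[w>0]
    return c+d*np.median(w) if len(w) else None
def cloud(p,mask=None):
    K=p['mtx'];V=np.array(p['view']);D=p['depth'];m=D>0
    if mask is not None: m&=mask
    v,u=np.nonzero(m); r=np.linalg.inv(K)@np.vstack([u,v,np.ones(len(u))])*D[v,u]
    return (V[:3,:3].T@(r-V[:3,3:4])).T
E
python3 - <<'E'
from h import *
s=arm.observe()
for k,v in s.items(): print(k,np.round(v,4).tolist())
for n in ['scene','top','wrist']:
    p=arm.grab_frame(n); save(p,n+'0'); print(n,p['shot'],np.round(p['mtx'],1).tolist(),np.round(p['view'],3).tolist())
    for l in ['sealer_hinge','lid_handle','lid_heel','trough','tray_grip','drainer_top','pint_glass','bag_carton','coasters']:
        for r in arm.tip_of(p,l)[:2]:
            q=pt(p,r['xy']) if n!='wrist' else None
            print(n,l,np.round(r['xy'],1),round(r['conf'],2),None if q is None else np.round(q,3))
E
```

```text
pics
t 0.0
joint_pos [-1.3308, 0.3839, 0.0438, 1.5996, -0.0179, 1.1612, -0.0499]
dq [0.0003, -0.0005, 0.0001, 0.0006, 0.0003, -0.0014, -0.0002]
joint_efforts [-0.0002, -43.3476, 1.0246, -24.9516, 0.0106, 0.0114, -0.0]
ee_pos [0.2151, 0.6124, 0.2298]
eef_rot [[0.3313, 0.9435, -0.0008], [0.9435, -0.3313, -0.0026], [-0.0027, 0.0001, -1.0]]
wrist_force [0.2858, 0.5377, 0.5449]
torque [-0.0134, 0.0196, 0.0656]
finger_gap 0.0855
scene 1 [[440.6, 0.0, 318.7], [0.0, 440.6, 206.6], [0.0, 0.0, 1.0]] [[-0.492, 0.871, -0.003, 0.277], [0.532, 0.298, -0.793, -0.212], [-0.689, -0.392, -0.609, 1.422], [0.0, 0.0, 0.0, 1.0]]
scene sealer_hinge [394.8 242. ] 0.95 [0.61  0.195 0.129]
scene lid_handle [426.6 195.7] 0.63 [0.423 0.197 0.121]
scene lid_handle [372.1 340.2] 0.29 [0.774 0.227 0.041]
scene drainer_top [241.1 211.1] 0.94 [ 0.568 -0.221  0.017]
scene pint_glass [210.8 271.4] 0.82 [ 0.778 -0.137  0.032]
scene bag_carton [280.3 179. ] 0.56 [ 0.418 -0.201  0.032]
scene coasters [278.6 180.6] 0.73 [ 0.424 -0.203  0.03 ]
top 2 [[456.3, 0.0, 318.0], [0.0, 456.3, 201.5], [0.0, 0.0, 1.0]] [[0.012, -1.0, 0.0, 0.008], [-0.973, -0.012, -0.229, 0.594], [0.229, 0.002, -0.973, 1.125], [0.0, 0.0, 0.0, 1.0]]
top sealer_hinge [246.7 189.5] 0.9 [0.609 0.194 0.127]
top lid_handle [245.4 266.9] 0.9 [0.417 0.189 0.119]
top lid_handle [408.7 286.8] 0.67 [ 0.379 -0.222  0.031]
top drainer_top [409.6 217.7] 0.88 [ 0.565 -0.235  0.011]
top pint_glass [383.6 154.1] 0.78 [ 0.719 -0.156  0.091]
top bag_carton [246.8 152.7] 0.63 [0.729 0.209 0.06 ]
top coasters [406.6 287.3] 0.87 [ 0.377 -0.217  0.031]
wrist 3 [[309.7, 0.0, 321.9], [0.0, 309.7, 199.3], [0.0, 0.0, 1.0]] [[0.332, 0.943, 0.001, -0.65], [0.901, -0.317, 0.294, -0.038], [0.278, -0.097, -0.956, 0.38], [0.0, 0.0, 0.0, 1.0]]
wrist lid_heel [ 37.9 344. ] 0.2 None
wrist coasters [ 39.9 343.3] 0.97 None
```

View pics/scene0.png

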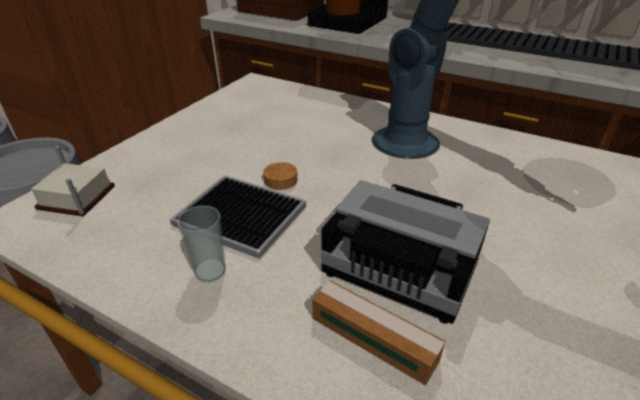

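View pics/top0.png

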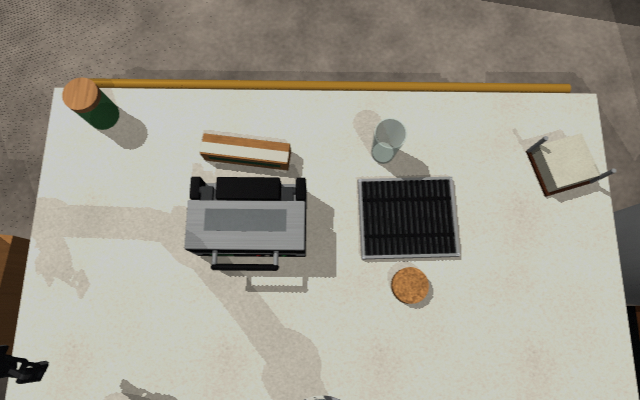

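The top view shows the sealer at the left (hinge about 246,189, handle about 245,267). The drainer is at (409,217), the glass at (388,142), the coasters at (410,286) and the carton at (246,150). Next I measure yaws.

Run:
```python
from h import *
p=arm.grab_frame('top'); q=arm.grab_frame('scene')
for n,P in (('top',p),('scene',q)):
    for l in ['lid_handle','tray_grip','drainer_top','sealer_hinge','lid','pint_glass','bag_carton','coasters']:
        for r in arm.trace(P,l)[:1]: 
            c=cloud(P,r['pixels']); 
            print(n,l,round(r['conf'],2),np.round(r['extent'],0),r['pixels'].sum(),np.round(np.percentile(c,[2,50,98],axis=0),3).tolist() if len(c) else '')
# clouds by geometry
for n,P in (('top',p),('scene',q)):
    C=cloud(P)
    # lid top : z 0.13-0.145
    m=(C[:,2]>.128)&(C[:,2]<.15)&(abs(C[:,1]-.19)<.2)&(abs(C[:,0]-.52)<.15)
    L=C[m][:,:2].astype(np.float32); print(n,'lidtop',len(L),cv2.minAreaRect(L),np.median(C[m][:,2]))
    m=(C[:,2]>.095)&(C[:,2]<.13)&(abs(C[:,1]-.19)<.12)&(abs(C[:,0]-.415)<.02)
    H=C[m]; 
    if len(H)>10:
        f=np.polyfit(H[:,1],H[:,0],1); print('handle',len(H),f,H.min(0),H.max(0),np.median(H,0), H[H[:,2]>H[:,2].max()-.006].mean(0))
    m=(C[:,2]>.008)&(C[:,2]<.026)&(abs(C[:,1]+.23)<.18)&(abs(C[:,0]-.566)<.13)
    print('drainer',cv2.minAreaRect(C[m][:,:2].astype(np.float32)),np.median(C[m][:,2]),C[m].min(0),C[m].max(0))
    m=(C[:,2]>.045)&(C[:,2]<.07)&(abs(C[:,1]-.2)<.18)&(C[:,0]>.67)&(C[:,0]<.85)
    print('carton',cv2.minAreaRect(C[m][:,:2].astype(np.float32)))
    m=(C[:,2]>.1)&(C[:,2]<.17)&(abs(C[:,1]+.15)<.1)&(C[:,0]>.67)&(C[:,0]<.85)
    if m.sum()>5: print('glass',cv2.minAreaRect(C[m][:,:2].astype(np.float32)))
```

```text
top lid_handle 0.86 [243. 229. 124.  83.] 6977 [[0.415, 0.056, 0.099], [0.511, 0.192, 0.136], [0.6, 0.331, 0.141]]
top drainer_top 0.68 [409. 216. 104.  78.] 7668 [[0.461, -0.351, 0.005], [0.565, -0.226, 0.016], [0.673, -0.101, 0.023]]
top sealer_hinge 0.86 [246. 226. 124.  97.] 9626 [[0.416, 0.052, 0.058], [0.53, 0.191, 0.135], [0.636, 0.331, 0.141]]
top lid 0.83 [246. 228. 118.  90.] 7315 [[0.414, 0.053, 0.078], [0.511, 0.193, 0.136], [0.602, 0.331, 0.141]]
top pint_glass 0.67 [389. 141.  37.  42.] 1263 [[0.716, -0.203, -0.001], [0.771, -0.167, 0.094], [0.8, -0.127, 0.151]]
top bag_carton 0.66 [246. 153.  93.  36.] 2418 [[0.701, 0.1, 0.003], [0.733, 0.216, 0.058], [0.777, 0.332, 0.064]]
top coasters 0.93 [408. 284.  39.  31.] 1085 [[0.341, -0.265, 0.005], [0.383, -0.223, 0.03], [0.425, -0.181, 0.035]]
scene lid_handle 0.75 [413. 225. 154.  93.] 7159 [[0.422, 0.059, 0.086], [0.536, 0.212, 0.139], [0.615, 0.336, 0.141]]
scene drainer_top 0.94 [238. 219. 133.  81.] 5234 [[0.462, -0.352, 0.004], [0.564, -0.189, 0.02], [0.676, -0.095, 0.023]]
scene sealer_hinge 0.93 [403. 252. 168. 141.
[... 1356 characters left out ...]
709534), (0.28996992111206055, 0.187880277633667), 89.74845886230469) 0.13853460353369923
handle 441 [-0.00354423  0.42383534] [0.41103402 0.11192565 0.11288738] [0.43443251 0.27618463 0.12555811] [0.42367124 0.19925699 0.12074867] [0.42185446 0.19809912 0.12191624]
drainer ((0.5682340264320374, -0.22654207050800323), (0.2252117097377777, 0.2640555799007416), 2.14727783203125) 0.0197961661415728 [ 0.45262929 -0.36100365  0.00800211] [ 0.6846487  -0.09078112  0.02509142]
carton ((0.7439758777618408, 0.21779564023017883), (0.2411641627550125, 0.06375919282436371), 82.83087158203125)
glass ((0.7568559646606445, -0.16324380040168762), (0.08341041952371597, 0.0833377093076706), 78.93428802490234)
```

```bash
cat >> h.py <<'E'
from scipy.spatial.transform import Rotation as Ro
def down(ax,tilt=0.):
    "tool x at world azimuth ax (deg), then body leaned to -x world by tilt deg"
    a=np.radians(ax); x=np.array([np.cos(a),np.sin(a),0]); z=np.array([0,0,-1.]); y=np.cross(z,x)
    R=np.column_stack([x,y,z]); return Ro.from_euler('y',-tilt,degrees=True).as_matrix()@R
def go(T,R=None,tcp=True):
    s=arm.observe(); R0=np.array(s['eef_rot']); p=np.array(s['ee_pos'])
    R=R0 if R is None else R
    d=R0.T@(np.array(T)-p)*1000; r=Ro.from_matrix(R0.T@R).as_rotvec(degrees=True)
    print('t',round(s['t'],2),'pos',np.round(p,4),'gap',round(s['finger_gap'],4),'f',np.round(s['wrist_force'],1)); print('move',np.round(d,1),np.round(r,2))
E
python3 - <<'E'
from h import *
print(np.round(down(-90,30),2))
go([.42,.1935,.21],down(0))
E
```

```text
[[ 0.   -0.87  0.5 ]
 [-1.   -0.    0.  ]
 [ 0.   -0.5  -0.87]]
t 2.4 pos [0.2154 0.6133 0.2313] gap 0.0856 f [ 0.  -0.   0.3]
move [-328.3  332.2   21.3] [-0.    0.   70.65]
```

Emit:
{"api": "servo_tool", "payload": {"moves": [[[-328,332,21,0,0,70.6,40],[-328,332,21,0,0,70.6,40],[-328,332,21,0,0,70.6,40],[-328,332,21,0,0,70.6,40],[-328,332,21,0,0,70.6,40],[-328,332,21,0,0,70.6,40],[-328,332,21,0,0,70.6,40],[-328,332,21,0,0,70.6,40],[-328,332,21,0,0,70.6,40],[-328,332,21,0,0,70.6,40],[-328,332,21,0,0,70.6,40],[-328,332,21,0,0,70.6,40]]], "force": 40}}

```text
t: 3.4
ee_pos: [0.4228, 0.1859, 0.2105]
eef_rot: [[1.0, -0.01, 0.001], [-0.01, -1.0, -0.002], [0.001, 0.002, -1.0]]
wrist_force: [0.3, -1.5, 0.3]
finger_gap: 0.0341
```

Run:
```python
from h import *
p=arm.grab_frame('wrist'); save(p,'w1')
for r in arm.tip_of(p,'lid_handle')[:2]:
    uv=np.array(r['xy'])-p['mtx'][:2,2]; rr=np.hypot(*uv); th=rr/p['mtx'][0,0]
    d=np.array([*(uv/rr*np.sin(th)),np.cos(th)]); V=np.array(p['view']); c=-V[:3,:3].T@V[:3,3]; w=V[:3,:3].T@d
    print(r['xy'],r['conf'],np.round(c+w*(.114-c[2])/w[2],4))
go([.4205,.1935,.097],down(0))
```

```text
[314.6, 197.7] 0.94 [0.4167 0.1889 0.114 ]
t 3.5 pos [0.4212 0.1908 0.2105] gap 0.034 f [ 0.4  1.1 -1.2]
move [ -0.8  -2.7 113.5] [-0.02 -0.02 -0.36]
```

View pics/w1.png

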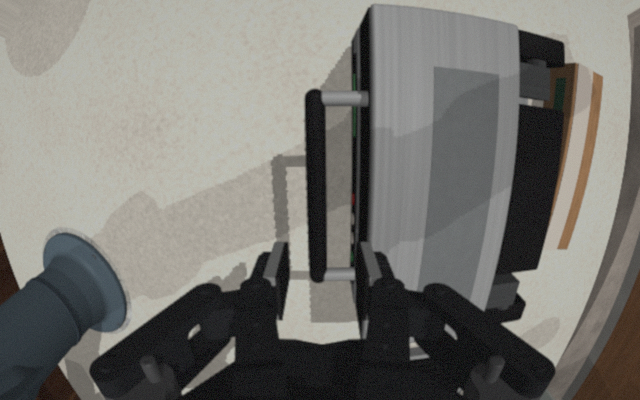

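The wrist view shows the handle as a vertical bar at (315,190), parallel to the fingers' plane and centred between the jaws, with the lid edge at about column 355.

Emit:
{"api": "servo_tool", "payload": {"moves": [[[-1,0,25,0,0,0,40],[-1,0,50,0,0,0,40],[-1,0,75,0,0,0,40],[-1,0,100,0,0,0,40],[-1,0,115,0,0,0,40],[-1,0,115,0,0,0,40],[-1,0,115,0,0,0,0],[-1,0,115,0,0,0,0],[-1,0,115,0,0,0,0],[-1,0,115,0,0,0,0],[-1,0,115,0,0,0,0],[-1,0,115,0,0,0,0]]], "force": 40}}

```text
t: 4.5
ee_pos: [0.4183, 0.1962, 0.0953]
eef_rot: [[1.0, 0.003, -0.0], [0.003, -1.0, 0.003], [-0.0, -0.003, -1.0]]
wrist_force: [-0.7, 5.6, -3.8]
finger_gap: 0.0148
```

Run:
```python
import numpy as np
th=np.r_[np.linspace(0,1.72,35)[1:], 1.72,1.72]
for t in th: print(round(t,2), round(190*(1-np.cos(t))-10*np.sin(t)), -round(190*np.sin(t)+10*(1-np.cos(t))))
```

```text
0.05 0 -10
0.1 0 -19
0.15 1 -29
0.2 2 -38
0.25 4 -48
0.3 6 -57
0.35 8 -67
0.4 11 -76
0.46 15 -85
0.51 19 -93
0.56 23 -102
0.61 28 -110
0.66 34 -118
0.71 39 -126
0.76 45 -133
0.81 52 -141
0.86 58 -147
0.91 66 -154
0.96 73 -160
1.01 81 -166
1.06 89 -171
1.11 97 -176
1.16 106 -180
1.21 114 -185
1.26 123 -188
1.32 132 -191
1.37 142 -194
1.42 151 -196
1.47 160 -198
1.52 170 -199
1.57 180 -200
1.62 189 -200
1.67 199 -200
1.72 208 -199
1.72 208 -199
1.72 208 -199
```

Emit:
{"api": "servo_tool", "payload": {"moves": [[[0,0,-10,0,0,0,0],[0,0,-19,0,0,0,0],[1,0,-29,0,0,0,0],[2,0,-38,0,0,0,0],[4,0,-48,0,0,0,0],[6,0,-57,0,0,0,0],[8,0,-67,0,0,0,0],[11,0,-76,0,0,0,0],[15,0,-85,0,0,0,0],[19,0,-93,0,0,0,0],[23,0,-102,0,0,0,0],[28,0,-110,0,0,0,0]]], "force": 40}}

```text
t: 5.5
ee_pos: [0.4435, 0.1961, 0.2046]
eef_rot: [[1.0, 0.002, -0.007], [0.002, -1.0, 0.002], [-0.007, -0.002, -1.0]]
wrist_force: [-5.0, 6.2, -3.2]
finger_gap: 0.0147
```

Emit:
{"api": "servo_tool", "payload": {"moves": [[[6,0,-8,0,0,0,0],[11,0,-16,0,0,0,0],[17,0,-23,0,0,0,0],[24,0,-31,0,0,0,0],[30,0,-37,0,0,0,0],[38,0,-44,0,0,0,0],[45,0,-50,0,0,0,0],[53,0,-56,0,0,0,0],[61,0,-61,0,0,0,0],[69,0,-66,0,0,0,0],[78,0,-70,0,0,0,0],[86,0,-75,0,0,0,0]]]}}

```text
t: 6.5
ee_pos: [0.5295, 0.1964, 0.2836]
eef_rot: [[1.0, 0.003, -0.008], [0.003, -1.0, 0.004], [-0.008, -0.004, -1.0]]
wrist_force: [-3.6, 2.6, 3.5]
finger_gap: 0.0142
```

Emit:
{"api": "servo_tool", "payload": {"moves": [[[9,0,-3,0,0,0,0],[18,0,-6,0,0,0,0],[28,0,-9,0,0,0,0],[37,0,-11,0,0,0,0],[46,0,-13,0,0,0,0],[56,0,-14,0,0,0,0],[66,0,-15,0,0,0,0],[75,0,-15,0,0,0,0],[84,0,-15,0,0,0,0],[91,0,-15,0,0,0,0],[94,0,-14,0,0,0,0],[94,0,-14,0,0,0,0]]]}}

```text
t: 7.5
ee_pos: [0.6283, 0.1966, 0.2955]
eef_rot: [[1.0, 0.003, 0.003], [0.003, -1.0, 0.004], [0.003, -0.003, -1.0]]
wrist_force: [-0.0, 6.4, 5.8]
finger_gap: 0.0147
```

Emit:
{"api": "servo_tool", "payload": {"moves": [[[0,0,0,0,0,0,60],[0,0,0,0,0,0,60],[0,0,0,0,0,0,60],[0,0,0,0,0,0,60],[0,0,-15,0,0,0,60],[0,0,-40,0,0,0,60],[0,0,-70,0,0,0,60],[0,0,-100,0,0,0,60],[0,0,-100,0,0,0,60]]]}}

```text
t: 8.25
ee_pos: [0.63, 0.1931, 0.4018]
eef_rot: [[1.0, -0.001, 0.011], [-0.001, -1.0, 0.003], [0.011, -0.003, -1.0]]
wrist_force: [1.1, -0.1, 1.5]
finger_gap: 0.0513
```

Run:
```python
from h import *
p=arm.grab_frame('scene'); save(p,'s2')
p=arm.grab_frame('top'); save(p,'t2')
for l in ['tray_grip','lid_handle','lid_heel','drainer_top']:
    for r in arm.tip_of(p,l)[:1]: print(l,r['xy'],r['conf'],pt(p,r['xy']))
go([.43,.1935,.27],down(-90,30))
```

```text
tray_grip [248.8, 220.6] 0.85 [0.54123913 0.19408573 0.06544801]
lid_handle [234.9, 157.1] 0.71 [0.62874152 0.19029391 0.31797086]
lid_heel [249.0, 207.7] 0.96 [0.57718149 0.19635233 0.05798084]
drainer_top [408.2, 218.6] 0.75 [ 0.56127077 -0.22977593  0.01724115]
t 8.55 pos [0.6261 0.1937 0.3921] gap 0.0514 f [-0.1 -0.4 -0.6]
move [-1.956e+02 -1.000e-01  1.228e+02] [23.73 23.62 87.78]
```

View pics/s2.png

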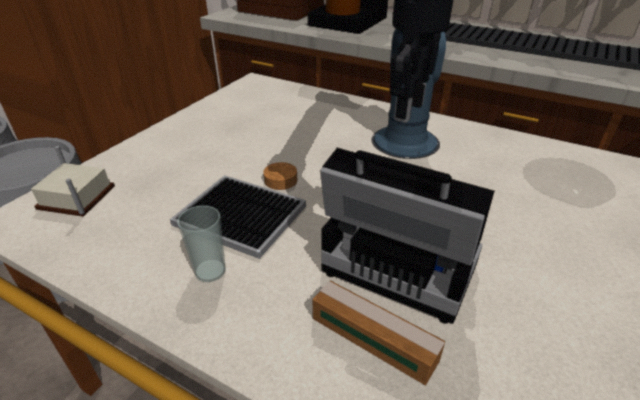

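View pics/t2.png

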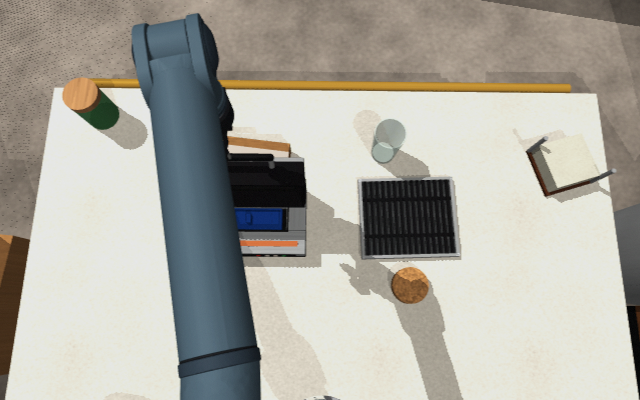

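Lid stands open; blue tray is visible at (262,219) in the top view, behind the arm. Glass, coasters and carton unmoved.

Emit:
{"api": "servo_tool", "payload": {"moves": [[[-50,0,0,5,5,15,60],[-100,0,0,8,8,30,60],[-140,0,10,12,12,45,60],[-180,0,30,18,18,60,60],[-196,0,60,20,20,75,60],[-196,0,90,23.7,23.6,87.8,60],[-196,0,122,23.7,23.6,87.8,60],[-196,0,122,23.7,23.6,87.8,60],[-196,0,122,23.7,23.6,87.8,60],[-196,0,122,23.7,23.6,87.8,60],[-196,0,122,23.7,23.6,87.8,60],[-196,0,122,23.7,23.6,87.8,60]]]}}

```text
t: 9.55
ee_pos: [0.4299, 0.1927, 0.2706]
eef_rot: [[0.175, -0.872, 0.456], [-0.984, -0.175, 0.043], [0.043, -0.456, -0.889]]
wrist_force: [-0.3, -0.4, 0.0]
finger_gap: 0.0514
```

Emit:
{"api": "servo_tool", "payload": {"moves": [[[0,0,0,0,0,0,60],[0,0,0,0,0,0,60],[0,0,0,0,0,0,60]]]}}

```text
t: 9.8
ee_pos: [0.4309, 0.1933, 0.2718]
eef_rot: [[0.183, -0.871, 0.455], [-0.982, -0.183, 0.044], [0.045, -0.455, -0.889]]
wrist_force: [0.3, -0.1, 0.5]
finger_gap: 0.0514
```

Run:
```python
from h import *
print(np.round(arm.observe()['joint_pos'],2))
go([.43,.1935,.27],down(-90,30))
p=arm.grab_frame('wrist'); save(p,'w3')
def fe(p,xy,z):
    uv=np.array(xy)-p['mtx'][:2,2]; rr=np.hypot(*uv); th=rr/p['mtx'][0,0]
    d=np.array([*(uv/rr*np.sin(th)),np.cos(th)]); V=np.array(p['view']); c=-V[:3,:3].T@V[:3,3]; w=V[:3,:3].T@d
    return np.round(c+w*(z-c[2])/w[2],4)
for r in arm.tip_of(p,'tray_grip')[:2]: print(r['xy'],r['conf'],fe(p,r['xy'],.064))
for r in arm.tip_of(p,'lid_heel')[:2]: print('heel',r['xy'],r['conf'],fe(p,r['xy'],.162))
for r in arm.trace(p,'tray_grip')[:1]:
    print(r['extent'])
p=arm.grab_frame('top'); save(p,'t3')
for r in arm.tip_of(p,'tray_grip')[:2]: print('top',r['xy'],r['conf'],pt(p,r['xy'],.064),pt(p,r['xy']))
```

```text
[-0.81 -0.27  0.1   2.27  0.42  0.78 -2.33]
t 9.8 pos [0.4309 0.1933 0.2718] gap 0.0514 f [ 0.3 -0.1  0.5]
move [-0.5  1.6  1.2] [ 2.64  2.8  10.49]
[326.8, 159.2] 0.7 [0.5492 0.2002 0.064 ]
heel [342.9, 119.8] 0.94 [0.5603 0.1923 0.162 ]
top [246.6, 218.7] 0.69 [0.54647217 0.20027562 0.064     ] [0.54555256 0.19951142 0.06874017]
```

View pics/w3.png

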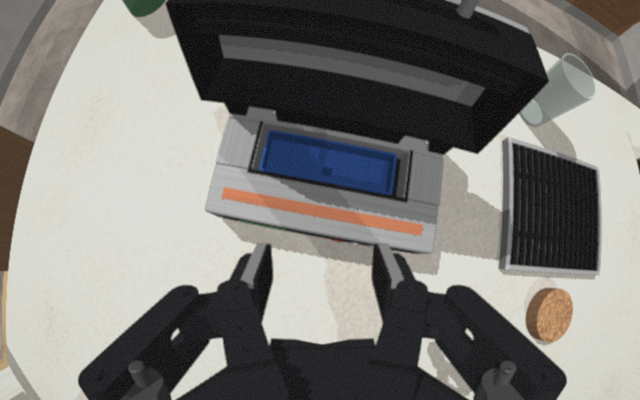

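View pics/t3.png

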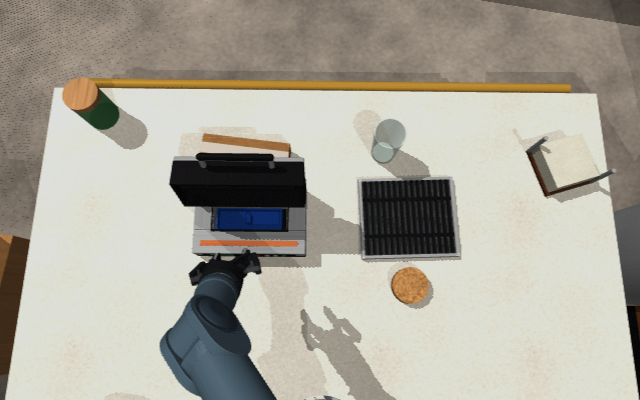

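The wrist view shows the tray at (330,165) with its rib near (327,165). The tool is still about 10° off in yaw. I'll finish the turn and measure the tray by its blue rim.

Emit:
{"api": "servo_tool", "payload": {"moves": [[[0,2,1,1.3,1.4,5.2,60],[0,2,1,2.6,2.8,10.5,60],[0,2,1,2.6,2.8,10.5,60],[0,2,1,2.6,2.8,10.5,60]]]}}

```text
t: 10.43
ee_pos: [0.4295, 0.1936, 0.2703]
eef_rot: [[0.001, -0.866, 0.5], [-1.0, -0.001, 0.001], [-0.0, -0.5, -0.866]]
wrist_force: [1.2, -0.4, 0.1]
finger_gap: 0.0513
```

Run:
```python
from h import *
print(np.round(arm.observe()['joint_pos'],2)); print(np.round(arm.observe()['eef_rot'],3).tolist())
go([.43,.1935,.27],down(-90,30))
p=arm.grab_frame('top')
b=p['pixels'].astype(int); m=(b[...,0]>b[...,2]+40)&(b[...,0]>b[...,1]+25); m[:150]=0;m[260:]=0;m[:,:150]=0;m[:,340:]=0
C=cloud(p,m); C=C[(abs(C[:,0]-.55)<.06)&(abs(C[:,1]-.19)<.13)]
print(len(C),np.percentile(C,[0,1,50,99,100],axis=0).round(4).tolist())
v,u=np.nonzero(m); print(u.min(),u.max(),v.min(),v.max())
for uv in [(u.min(),219),(u.max()+1,219),(250,v.max()+1)]: print(pt(p,uv,.06).round(4))
# rim/rib points
H=C[C[:,2]>.064]; print('rib',len(H),H.mean(0).round(4) if len(H) else '')
im=cv2.resize(p['pixels'][190:245,190:310],None,fx=6,fy=6,interpolation=cv2.INTER_CUBIC); cv2.imwrite('pics/t4.png',cv2.convertScaleAbs(im,alpha=1.6))
```

```text
[-0.76 -0.26  0.01  2.29  0.51  0.78 -2.63]
[[0.001, -0.866, 0.5], [-1.0, -0.001, 0.001], [-0.0, -0.5, -0.866]]
t 10.43 pos [0.4295 0.1936 0.2703] gap 0.0513 f [ 1.2 -0.4  0.1]
move [ 0.1 -0.3  0.5] [0.   0.04 0.06]
1398 [[0.5201, 0.1118, 0.0244], [0.5208, 0.1125, 0.0268], [0.5526, 0.195, 0.0333], [0.5771, 0.28, 0.0706], [0.5821, 0.2821, 0.0746]]
216 281 208 229
[0.5455 0.2808 0.06  ]
[0.5476 0.1084 0.06  ]
[0.5175 0.1906 0.06  ]
rib 48 [0.5479 0.1949 0.0693]
```

View pics/t4.png

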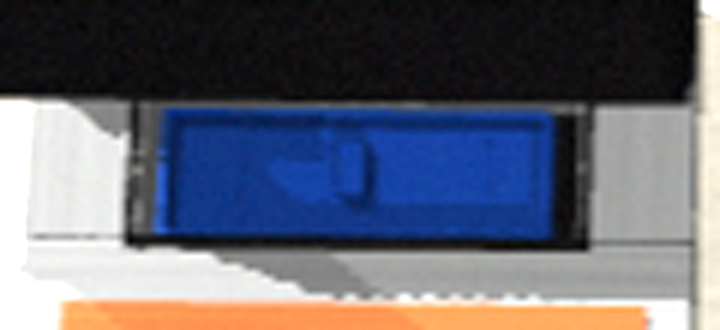

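Run:
```python
from h import *
go([.5585,.195,.0475],down(-90,30))
```

```text
t 10.48 pos [0.4298 0.1934 0.2705] gap 0.0514 f [-0.7 -1.2 -0.3]
move [-1.400e+00  1.000e-01  2.575e+02] [-0.01  0.04 -0.01]
```

Emit:
{"api": "servo_tool", "payload": {"moves": [[[-1,0,25,0,0,0,60],[-1,0,50,0,0,0,60],[-1,0,75,0,0,0,60],[-1,0,100,0,0,0,60],[-1,0,120,0,0,0,60],[-1,0,140,0,0,0,60],[-1,0,160,0,0,0,60],[-1,0,175,0,0,0,60],[-1,0,180,0,0,0,60],[-1,0,180,0,0,0,60]]]}}

```text
t: 11.32
ee_pos: [0.5203, 0.1936, 0.1137]
eef_rot: [[-0.002, -0.866, 0.5], [-1.0, 0.0, -0.003], [0.002, -0.5, -0.866]]
wrist_force: [0.4, 0.7, 0.6]
finger_gap: 0.0513
```

Run:
```python
from h import *
print(np.round(arm.observe()['joint_pos'],2))
go([.5585,.195,.0475],down(-90,30))
p=arm.grab_frame('wrist'); save(p,'w5')
```

```text
[-0.95  0.17  0.38  2.3   0.76  0.33 -2.85]
t 11.32 pos [0.5203 0.1936 0.1137] gap 0.0513 f [0.4 0.7 0.6]
move [-1.5  0.1 76.4] [-0.   -0.14 -0.03]
```

View pics/w5.png

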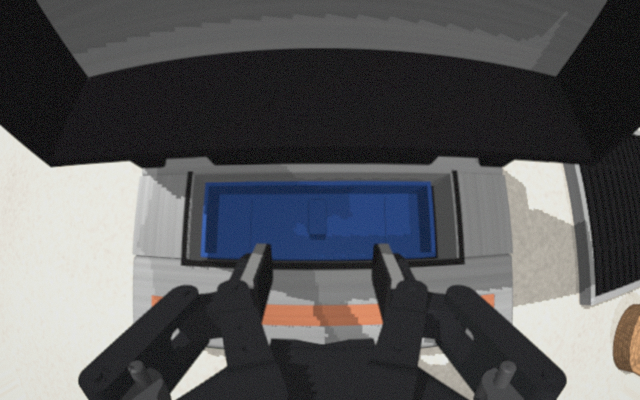

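q7 has reached its limit, so I back out and take the equivalent grasp a half turn away.

Emit:
{"api": "servo_tool", "payload": {"moves": [[[0,0,-30,0,0,0,60],[0,0,-60,0,0,0,60],[0,0,-90,0,0,-5,60],[0,0,-120,0,0,-12,60],[0,0,-150,0,0,-19,60],[0,0,-180,0,0,-26,60],[0,0,-180,0,0,-33,60],[0,0,-180,0,0,-40,60],[0,0,-180,0,0,-47,60],[0,0,-180,0,0,-54,60],[0,0,-180,0,0,-61,60],[0,0,-180,0,0,-68,60]]]}}

```text
t: 12.37
ee_pos: [0.4298, 0.1943, 0.2717]
eef_rot: [[0.803, -0.321, 0.502], [-0.372, -0.928, 0.002], [0.465, -0.188, -0.865]]
wrist_force: [0.1, 0.6, -0.1]
finger_gap: 0.0511
```

Emit:
{"api": "servo_tool", "payload": {"moves": [[[0,0,0,0,0,-7,60],[0,0,0,0,0,-14,60],[0,0,0,0,0,-21,60],[0,0,0,0,0,-28,60],[0,0,0,0,0,-35,60],[0,0,0,0,0,-42,60],[0,0,0,0,0,-49,60],[0,0,0,0,0,-56,60],[0,0,0,0,0,-63,60],[0,0,0,0,0,-70,60],[0,0,0,0,0,-77,60],[0,0,0,0,0,-84,60]]]}}

```text
t: 13.37
ee_pos: [0.4298, 0.1941, 0.2715]
eef_rot: [[0.403, 0.766, 0.501], [0.884, -0.467, 0.002], [0.235, 0.442, -0.865]]
wrist_force: [-0.0, 0.1, 0.3]
finger_gap: 0.0512
```

Run:
```python
from h import *
print(np.round(arm.observe()['joint_pos'],2))
go([.4298,.195,.2705],down(90,30))
```

```text
[-1.39 -0.36  0.53  2.31  0.75  0.91 -0.17]
t 13.37 pos [0.4298 0.1941 0.2715] gap 0.0512 f [-0.   0.1  0.3]
move [ 0.5 -0.8  0.8] [  0.05  -0.12 -27.84]
```

Emit:
{"api": "servo_tool", "payload": {"moves": [[[0,-1,10,0,0,-7,60],[0,-1,30,0,0,-14,60],[0,-1,50,0,0,-21,60],[0,-1,70,0,0,-28,60],[0,-1,90,0,0,-28,60],[0,-1,110,0,0,-28,60],[0,-1,130,0,0,-28,60],[0,-1,150,0,0,-28,60],[0,-1,170,0,0,-28,60],[0,-1,180,0,0,-28,60],[0,-1,180,0,0,-28,60]]]}}

```text
t: 14.28
ee_pos: [0.5191, 0.194, 0.113]
eef_rot: [[0.003, 0.866, 0.499], [1.0, -0.001, -0.003], [-0.002, 0.499, -0.866]]
wrist_force: [-0.6, 0.1, 0.1]
finger_gap: 0.0517
```

Run:
```python
from h import *
print(np.round(arm.observe()['joint_pos'],2))
go([.5585,.195,.0475],down(90,30))
p=arm.grab_frame('wrist'); save(p,'w6')
```

```text
[-1.35  0.22  0.82  2.31  0.49  0.26  0.54]
t 14.28 pos [0.5191 0.194  0.113 ] gap 0.0517 f [-0.6  0.1  0.1]
move [ 1.2  1.4 76.4] [-0.04  0.15 -0.08]
```

View pics/w6.png

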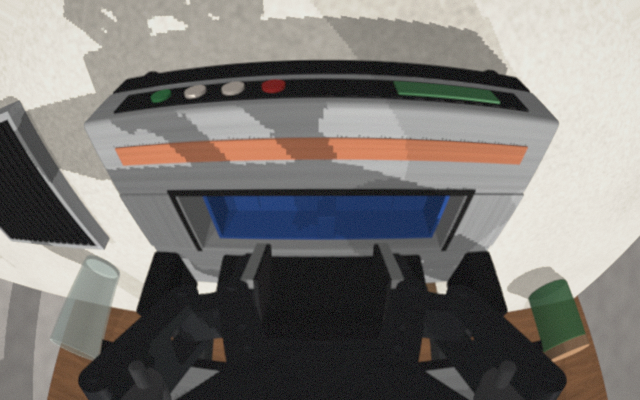

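Run:
```python
from h import *
p=arm.grab_frame('wrist'); V=np.array(p['view']); c=-V[:3,:3].T@V[:3,3]; s=arm.observe()
print(c, np.array(s['eef_rot']).T@(c-s['ee_pos']))
```

```text
[0.38227683 0.19484567 0.20029432] [-6.00811327e-05 -7.56136018e-02 -1.42800059e-01]
```

The camera now sits on the front side, clear of the heel. The tray lies between the fingers, with the rib near (325,213). Descending.

Emit:
{"api": "servo_tool", "payload": {"moves": [[[1,1,12,0,0,0,60],[1,1,24,0,0,0,60],[1,1,36,0,0,0,60],[1,1,48,0,0,0,60],[1,1,58,0,0,0,60],[1,1,66,0,0,0,60],[1,1,73,0,0,0,60],[1,1,76,0,0,0,60],[1,1,76,0,0,0,60],[1,1,76,0,0,0,60]]]}}

```text
t: 15.22
ee_pos: [0.558, 0.1962, 0.0493]
eef_rot: [[0.002, 0.866, 0.501], [1.0, -0.003, 0.001], [0.002, 0.501, -0.866]]
wrist_force: [0.2, 0.6, -0.5]
finger_gap: 0.0515
```

Run:
```python
from h import *
print(np.round(arm.observe()['joint_pos'],2))
go([.5585,.195,.0475],down(90,30))
p=arm.grab_frame('top'); save(p,'t7')
p=arm.grab_frame('wrist'); save(p,'w7')
```

```text
[-1.11  0.43  0.63  2.25  0.37  0.09  0.62]
t 15.22 pos [0.558  0.1962 0.0493] gap 0.0515 f [ 0.2  0.6 -0.5]
move [-1.2 -0.4  1.8] [ 0.05 -0.04 -0.16]
```

View pics/w7.png

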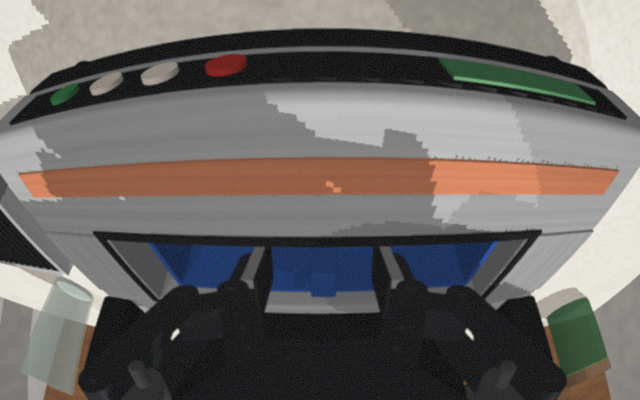

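The rib shows at (323,285), midway between the fingers. Closing.

Emit:
{"api": "servo_tool", "payload": {"moves": [[[0,0,1,0,0,0,30],[0,0,1,0,0,0,20],[0,0,1,0,0,0,10],[0,0,1,0,0,0,0],[0,0,1,0,0,0,0],[0,0,1,0,0,0,0],[0,0,1,0,0,0,0],[0,0,1,0,0,0,0]]], "force": 50}}

```text
t: 15.98
ee_pos: [0.5585, 0.1962, 0.0483]
eef_rot: [[0.002, 0.866, 0.501], [1.0, -0.003, 0.001], [0.002, 0.501, -0.866]]
wrist_force: [-3.0, -0.7, 6.2]
finger_gap: 0.011
```

Emit:
{"api": "servo_tool", "payload": {"moves": [[[0,2,-3.5,0,0,0,0],[0,5,-8.7,0,0,0,0],[0,8,-13.9,0,0,0,0],[0,12,-20.8,0,0,0,0],[0,16,-27.7,0,0,0,0],[0,20,-34.6,0,0,0,0],[0,23,-39.8,0,0,0,0],[0,23,-39.8,0,0,0,0],[0,23,-39.8,0,0,0,0]]]}}

```text
t: 16.73
ee_pos: [0.5587, 0.1963, 0.0947]
eef_rot: [[0.002, 0.865, 0.501], [1.0, -0.003, 0.001], [0.003, 0.501, -0.865]]
wrist_force: [0.1, 0.2, -1.1]
finger_gap: 0.0111
```

Run:
```python
from h import *
print(np.round(arm.observe()['joint_pos'],2))
go([.5585,.195,.095],down(90,30))
p=arm.grab_frame('scene'); save(p,'s8')
p=arm.grab_frame('wrist'); save(p,'w8')
```

```text
[-1.13  0.31  0.64  2.24  0.4   0.21  0.64]
t 16.73 pos [0.5587 0.1963 0.0947] gap 0.0111 f [ 0.1  0.2 -1.1]
move [-1.3 -0.  -0.3] [ 0.08 -0.08 -0.19]
```

View pics/w8.png

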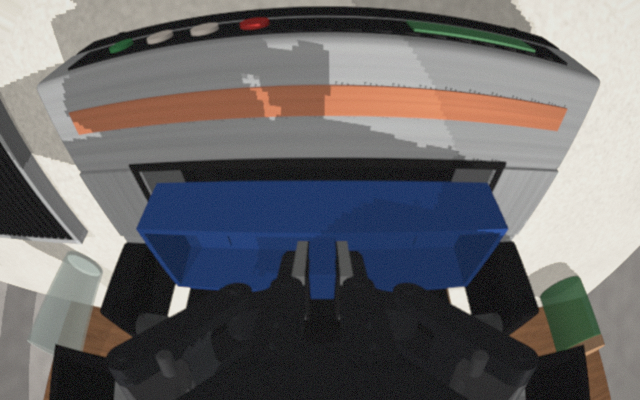

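View pics/s8.png

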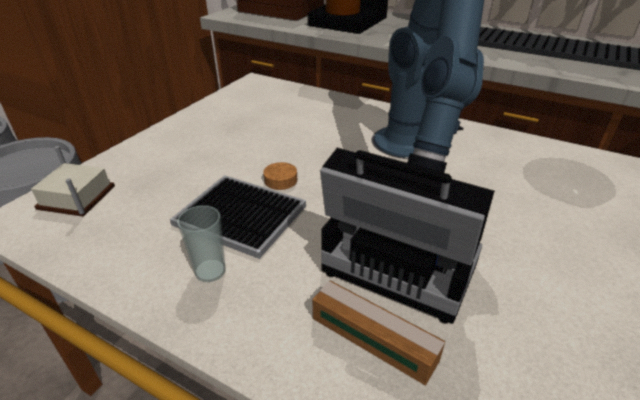

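The tray hangs level, its rim between (140,240) and (505,240) in the wrist view. Drawing it forward and up.

Emit:
{"api": "servo_tool", "payload": {"moves": [[[0,-5,-6,0,0,0,0],[0,-14,-17,0,0,0,0],[0,-22,-28,0,0,0,0],[0,-30,-38,0,0,0,0],[0,-39,-50,0,0,0,0],[0,-47,-66,0,0,0,0],[0,-41,-80,0,0,0,0],[0,-33,-94,0,0,0,0],[0,-25,-107,0,0,0,0],[0,-18,-119,0,0,0,0],[0,-15,-124,0,0,0,0],[0,-15,-124,0,0,0,0]]]}}

```text
t: 17.83
ee_pos: [0.4839, 0.1967, 0.1949]
eef_rot: [[0.002, 0.865, 0.501], [1.0, -0.004, 0.003], [0.005, 0.501, -0.865]]
wrist_force: [0.1, 0.5, -1.1]
finger_gap: 0.0111
```

Run:
```python
from h import *
print(np.round(arm.observe()['joint_pos'],2))
go([.56,-.2265,.195],down(92,30))
p=arm.grab_frame('wrist'); save(p,'w9')
```

```text
[-1.59 -0.14  0.91  2.32  0.79  0.62  0.32]
t 17.83 pos [0.4839 0.1967 0.1949] gap 0.0111 f [ 0.1  0.5 -1.1]
move [-423.1   67.7   36.7] [ 0.09 -0.19 -2.25]
```

View pics/w9.png

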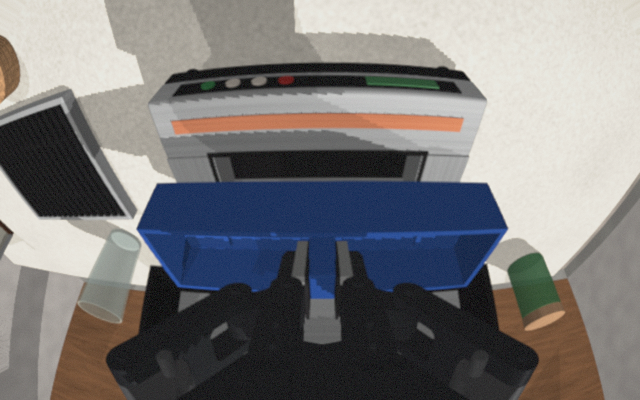

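Emit:
{"api": "servo_tool", "payload": {"moves": [[[-8,0,0,0,0,0,0],[-22,0,0,0,0,0,0],[-42,0,0,0,0,0,0],[-65,0,0,0,0,0,0],[-90,0,0,0,0,0,0],[-115,0,0,0,0,0,0],[-140,0,0,0,0,0,0],[-165,0,0,0,0,0,0],[-190,0,0,0,0,0,0],[-215,0,0,0,0,0,0],[-240,0,0,0,0,0,0],[-260,0,0,0,0,0,0]]]}}

```text
t: 18.88
ee_pos: [0.4809, -0.0671, 0.1915]
eef_rot: [[0.005, 0.867, 0.497], [1.0, -0.004, -0.003], [-0.0, 0.497, -0.867]]
wrist_force: [0.7, 0.3, -1.2]
finger_gap: 0.0113
```

Run:
```python
from h import *
print(np.round(arm.observe()['joint_pos'],2))
go([.5775,-.2265,.12],down(90,30))
```

```text
[-0.98 -0.4   0.94  2.42  0.69  0.52  1.04]
t 18.88 pos [ 0.4809 -0.0671  0.1915] gap 0.0113 f [ 0.7  0.3 -1.2]
move [-158.8   49.   110.6] [-0.17  0.16 -0.25]
```

Emit:
{"api": "servo_tool", "payload": {"moves": [[[-10,8,7,0,0,0,0],[-22,20,18,0,0,0,0],[-38,34,32,0,0,0,0],[-55,44,45,0,0,0,0],[-75,49,58,0,0,0,0],[-95,49,70,0,0,0,0],[-115,49,82,0,0,0,0],[-132,49,93,0,0,0,0],[-146,49,102,0,0,0,0],[-155,49,108,0,0,0,0],[-159,49,110,0,0,0,0],[-159,49,110,0,0,0,0]]]}}

```text
t: 19.88
ee_pos: [0.5357, -0.2009, 0.1688]
eef_rot: [[0.009, 0.863, 0.505], [1.0, -0.004, -0.013], [-0.009, 0.505, -0.863]]
wrist_force: [-0.2, -0.4, -1.6]
finger_gap: 0.0109
```

Run:
```python
from h import *
print(np.round(arm.observe()['joint_pos'],2))
go([.5775,-.2265,.041],down(90,30))
p=arm.grab_frame('top'); save(p,'t10')
q=arm.grab_frame('scene'); save(q,'s10')
for P in (p,q):
  b=P['pixels'].astype(int); m=(b[...,0]>b[...,2]+40)&(b[...,0]>b[...,1]+25)
  C=cloud(P,m); C=C[(abs(C[:,0]-.57)<.08)&(abs(C[:,1]+.22)<.15)]
  if len(C): print(len(C),np.percentile(C,[0,1,50,99,100],axis=0).round(4).tolist())
```

```text
[-1.29 -0.41  1.57  2.26  0.59  0.42  1.47]
t 19.88 pos [ 0.5357 -0.2009  0.1688] gap 0.0109 f [-0.2 -0.4 -1.6]
move [-24.  -28.3 131.7] [ 0.32  0.72 -0.21]
1059 [[0.49, -0.3363, 0.0056], [0.4987, -0.334, 0.0106], [0.5419, -0.1814, 0.1543], [0.5857, -0.1151, 0.2207], [0.5933, -0.1148, 0.254]]
1382 [[0.4985, -0.2852, 0.1515], [0.4995, -0.2833, 0.153], [0.5399, -0.1864, 0.1684], [0.5571, -0.1135, 0.1922], [0.5584, -0.1129, 0.1942]]
```

View pics/t10.png

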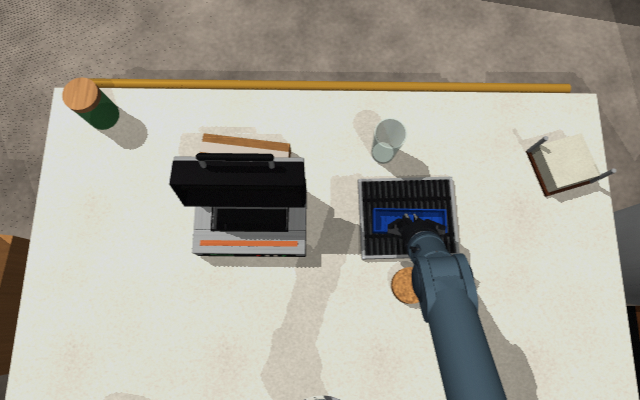

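View pics/s10.png

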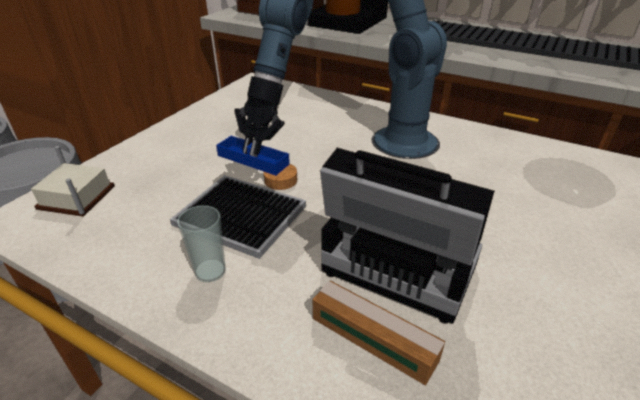

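Arm is at the q2/q3 limits, so it lags the command. Tray yaw is free on the drainer, so I turn tool and tray about the vertical towards the radial direction, which relaxes the arm.

Run:
```python
from h import *
for a in (11,22): 
    R=Ro.from_euler('z',-a,degrees=True).as_matrix()@down(90,30); z=R[:,2]
    go(np.array([.568,-.2265,.15 if a==11 else .12])+.019*np.array([z[0],z[1],0]),R)
```

```text
t 19.98 pos [ 0.5362 -0.2004  0.169 ] gap 0.0111 f [ 0.1 -0.2 -1.3]
move [-27.3  26.   37.5] [ 0.41 -4.84  9.31]
t 19.98 pos [ 0.5362 -0.2004  0.169 ] gap 0.0111 f [ 0.1 -0.2 -1.3]
move [-28.8  10.4  63.2] [  0.45 -10.37  18.82]
```

Emit:
{"api": "servo_tool", "payload": {"moves": [[[-2,3,4,0,-1,1.7,0],[-5,7,9,0,-2,3.5,0],[-9,12,16,0,-3,5.4,0],[-14,17,23,0,-4,7.2,0],[-20,22,31,0,-4.9,9.2,0],[-25,24,38,0,-6,11,0],[-27,22,43,0.3,-7,12.8,0],[-28,18,50,0.4,-8.5,15.5,0],[-29,14,57,0.4,-9.5,17.3,0],[-29,10,63,0.4,-10.4,18.8,0],[-29,10,63,0.4,-10.4,18.8,0],[-29,10,63,0.4,-10.4,18.8,0]]]}}

```text
t: 20.98
ee_pos: [0.5379, -0.2135, 0.1624]
eef_rot: [[0.372, 0.799, 0.472], [0.928, -0.32, -0.189], [0.0, 0.508, -0.861]]
wrist_force: [-0.1, 0.1, -1.0]
finger_gap: 0.0112
```

Run:
```python
from h import *
print(np.round(arm.observe()['joint_pos'],2))
R=Ro.from_euler('z',-22,degrees=True).as_matrix()@down(90,30)
go([.5768,-.2301,.12],R); go([.5768,-.2301,.041],R)
```

```text
[-1.39 -0.41  1.57  2.28  1.06  0.53  0.62]
t 20.98 pos [ 0.5379 -0.2135  0.1624] gap 0.0112 f [-0.1  0.1 -1. ]
move [-1.  14.9 58.1] [ 0.56 -0.1   0.14]
t 20.98 pos [ 0.5379 -0.2135  0.1624] gap 0.0112 f [-0.1  0.1 -1. ]
move [ -1.  -25.3 126.1] [ 0.56 -0.1   0.14]
```

```bash
cat > kin.py <<'E'
import numpy as np, itertools
from scipy.spatial.transform import Rotation as Ro
from scipy.optimize import least_squares
def rot(ax,a): return Ro.from_euler(ax,a).as_matrix()
def fk(q,P,s):
    h,L1,L2,L3,a1,a3,a4,a6,o1,o7=P
    R=rot('z',s[0]*q[0]+o1); p=np.array([0,0,h]); p=p+R@[a1,0,0]
    R=R@rot('y',q[1])@rot('z',s[1]*q[2]); p=p+R@[a3,0,L1]
    R=R@rot('y',q[3])@rot('z',s[2]*q[4]); p=p+R@[a4,0,L2]
    R=R@rot('y',q[5]); p=p+R@[a6,0,0]
    R=R@rot('z',s[3]*q[6]+o7); p=p+R@[0,0,L3]
    return p,R
E
cat > fit.py <<'E'
from kin import *
def D(x,y,z): return np.array([x,y,z]).T if 0 else np.array([x,y,z])
data=[
([-1.3308,.3839,.0438,1.5996,-.0179,1.1612,-.0499],[.2151,.6124,.2298],[[.3313,.9435,-.0008],[.9435,-.3313,-.0026],[-.0027,.0001,-1]]),
([-.81,-.27,.1,2.27,.42,.78,-2.33],[.4309,.1933,.2718],[[.183,-.871,.455],[-.982,-.183,.044],[.045,-.455,-.889]]),
([-.76,-.26,.01,2.29,.51,.78,-2.63],[.4295,.1936,.2703],[[.001,-.866,.5],[-1,-.001,.001],[0,-.5,-.866]]),
([-.95,.17,.38,2.3,.76,.33,-2.85],[.5203,.1936,.1137],[[-.002,-.866,.5],[-1,0,-.003],[.002,-.5,-.866]]),
([-1.39,-.36,.53,2.31,.75,.91,-.17],[.4298,.1941,.2715],[[.403,.766,.501],[.884,-.467,.002],[.235,.442,-.865]]),
([-1.35,.22,.82,2.31,.49,.26,.54],[.5191,.194,.113],[[.003,.866,.499],[1,-.001,-.003],[-.002,.499,-.866]]),
([-1.11,.43,.63,2.25,.37,.09,.62],[.558,.1962,.0493],[[.002,.866,.501],[1,-.003,.001],[.002,.501,-.866]]),
([-1.13,.31,.64,2.24,.4,.21,.64],[.5587,.1963,.0947],[[.002,.865,.501],[1,-.003,.001],[.003,.501,-.865]]),
([-1.59,-.14,.91,2.32,.79,.62,.32],[.4839,.1967,.1949],[[.002,.865,.501],[1,-.004,.003],[.005,.501,-.865]]),
([-.98,-.4,.94,2.42,.69,.52,1.04],[.4809,-.0671,.1915],[[.005,.867,.497],[1,-.004,-.003],[0,.497,-.867]]),
([-1.29,-.41,1.57,2.26,.59,.42,1.47],[.5357,-.2009,.1688],[[.009,.863,.505],[1,-.004,-.013],[-.009,.505,-.863]]),
([-1.39,-.41,1.57,2.28,1.06,.53,.62],[.5379,-.2135,.1624],[[.372,.799,.472],[.928,-.32,-.189],[0,.508,-.861]]),
]
best=[]
for s in itertools.product([1,-1],repeat=4):
  for o1 in (0,1.57,3.14,-1.57):
   for o7 in (0,3.14,1.57,-1.57):
    def f(P):
        r=[]
        for q,p,R in data:
            a,B=fk(q,P,s); r+=list((a-p)*3)+list((B-np.array(R)).ravel()*.5)
        return r
    o=least_squares(f,[.3,.4,.4,.25,0,0,0,0,o1,o7],max_nfev=40,loss='soft_l1',f_scale=.1)
    best.append((o.cost,s,o.x))
best.sort(key=lambda b:b[0])
for b in best[:3]: print(round(b[0],5),b[1],np.round(b[2],4))
c,s,P=best[0]
for q,p,R in data:
    a,B=fk(q,P,s); print(np.round((a-p)*1000,0),np.round(np.degrees(Ro.from_matrix(B.T@np.array(R)).magnitude()),1))
np.savez('kin.npz',P=P,s=s)
E
time python3 fit.py
```

```text
0.00631 (-1, -1, -1, -1) [ 3.4430e-01  5.0000e-01  5.2030e-01  3.7660e-01 -1.7000e-03 -1.9200e-02
  1.3000e-03 -5.6000e-03 -4.2800e-02  3.1036e+00]
0.00631 (-1, -1, -1, -1) [ 3.4430e-01  5.0000e-01  5.2030e-01  3.7660e-01 -1.7000e-03 -1.9200e-02
  1.3000e-03 -5.6000e-03 -4.2800e-02 -3.1796e+00]
0.00631 (-1, -1, -1, -1) [ 3.4430e-01  5.0000e-01  5.2030e-01  3.7660e-01 -1.7000e-03 -1.9200e-02
  1.3000e-03 -5.6000e-03 -4.2800e-02 -3.1796e+00]
[-13.   4.  -1.] 0.3
[ 0. 15. -1.] 0.9
[ 3.  8. -4.] 1.3
[-0.  0. -2.] 1.5
[-4. -3. -1.] 1.3
[ 2. -4. -2.] 1.2
[ 4. -1. -2.] 1.3
[ 1.  2. -2.] 1.1
[ -2. -10.  -1.] 1.5
[-0. 10.  3.] 1.4
[-1.  1.  8.] 1.3
[-10. -12.   6.] 1.6
real	3m27.496s
user	3m26.622s
sys	0m0.249s
```

```bash
cat > sim.py <<'E'
from kin import *
d=np.load('kin.npz'); P=d['P']; s=d['s']
LO=np.array([-2.61,-.41,-1.48,0,-1.57,.05,-2.85]); HI=np.array([2.61,2.15,1.57,2.5,4.71,1.97,2.85])
def fkq(q): return fk(q,P,s)
def Rt(psi,tilt=30):
    x=np.array([0,1.,0]);z=np.array([0,0,-1.]);R=np.column_stack([x,np.cross(z,x),z])
    return rot('z',np.radians(psi))@rot('y',-np.radians(tilt))@R
def err(q,T,R):
    p,B=fkq(q); return np.r_[T-p,.3*Ro.from_matrix(R@B.T).as_rotvec()]
def step(q,T,R,lam=.01):
    q=q.copy()
    for _ in range(3):
        e=err(q,T,R)
        if np.abs(e).max()<1e-4: break
        J=np.array([(err(q+1e-5*np.eye(7)[i],T,R)-e)/-1e-5 for i in range(7)]).T
        free=np.ones(7,bool)
        for _ in range(3):
            Jf=J*free; dq=Jf.T@np.linalg.solve(Jf@Jf.T+lam**2*np.eye(6),e)
            bad=free&(((q+dq)>HI)|((q+dq)<LO))
            if not bad.any(): break
            q[bad]=np.clip((q+dq)[bad],LO[bad],HI[bad]); free&=~bad
        q=np.clip(q+dq*free,LO,HI)
    return q
def path(q,g0,psi0,wps,ds=.03,dpsi=5):
    "wps: list of (grip xyz, psi); returns q, max err"
    me=0; qs=[]
    for g,ps in wps:
        g=np.array(g); n=int(max(np.linalg.norm(g-g0)/ds,abs(ps-psi0)/dpsi,1))+1
        for k in range(1,n+1):
            a=k/n; R=Rt(psi0+a*(ps-psi0)); T=g0+a*(g-g0)+.019*R[:,2]
            q=step(q,T,R); e=err(q,T,R); me=max(me,np.abs(e).max()); qs.append(q)
        g0,psi0=g,ps
    return q,me,qs
E
python3 - <<'E'
from sim import *
# grid IK: what solutions exist at the drainer
rng=np.random.default_rng(0)
for psi in (30,0,-22,-45,-90,180,90,135,-135):
    R=Rt(psi); T=np.array([.568,-.2265,.056])+.019*R[:,2]; best=None
    for _ in range(12):
        q0=rng.uniform(LO,HI)
        o=least_squares(lambda q:np.r_[err(q,T,R)*20,.05*(q-(LO+HI)/2)/(HI-LO)],q0,bounds=(LO,HI),max_nfev=60)
        e=np.abs(err(o.x,T,R)).max(); 
        m=np.min(np.minimum(o.x-LO,HI-o.x))
        if e<.004 and (best is None or m>best[0]): best=(m,o.x)
    print(psi,None if best is None else (round(best[0],2),np.round(best[1],2)))
# replay: from front to y -67 to drainer
q=np.array([-1.59,-.14,.91,2.32,.79,.62,.32]); 
q,me,qs=path(q,np.array([.4744,.1967,.211]),0,[([.4744,-.063,.211],0)]); print(np.round(q,2),me)
q,me,qs=path(q,np.array([.4744,-.063,.211]),0,[([.568,-.2265,.136],0)]); print(np.round(q,2),me)
E
```

```text
30 (np.float64(0.35), array([ 1.51,  0.89, -1.13,  2.04,  0.65,  0.49,  2.2 ]))
0 (np.float64(0.31), array([ 1.46,  0.8 , -1.15,  2.19,  1.43,  0.4 ,  0.89]))
-22 (np.float64(0.27), array([ 1.09,  0.54, -0.85,  2.23,  1.64,  0.35,  0.08]))
-45 (np.float64(0.32), array([ 0.61,  0.45, -0.47,  2.18,  1.44,  0.45, -0.3 ]))
-90 (np.float64(0.58), array([ 0.7 ,  0.73, -0.82,  1.92,  1.25,  1.14, -0.82]))
180 (np.float64(0.56), array([ 0.12,  0.87,  0.21,  1.37,  0.01,  1.41, -1.27]))
90 (np.float64(0.58), array([ 0.53,  0.73,  0.06,  1.6 , -0.5 ,  1.18, -2.27]))
135 (np.float64(0.56), array([ 0.61,  0.87, -0.29,  1.37,  0.04,  1.41, -2.  ]))
-135 (np.float64(0.82), array([-0.01,  0.74,  0.15,  1.59,  0.35,  1.15, -0.86]))
[-0.95 -0.39  0.97  2.41  0.59  0.49  1.18] 9.549216533999427e-05
[-1.29 -0.41  1.57  2.3   0.76  0.37  1.3 ] 0.050352375606808636
```

```bash
cat > search.py <<'E'
from sim import *
import time
rng=np.random.default_rng(1)
q0=np.array([-1.39,-.41,1.57,2.28,1.06,.53,.62]); g0=np.array([.529,-.210,.179]); ps0=-22
res=[]; t0=time.time(); n=0
while time.time()-t0<400:
    n+=1
    k=rng.integers(1,3); w=[]
    for _ in range(k):
        w.append(([rng.uniform(.42,.7),rng.uniform(-.4,-.08),rng.uniform(.21,.4)],rng.uniform(-110,60)))
    psf=w[-1][1] if rng.random()<.6 else rng.uniform(-100,40)
    try: q,me,qs=path(q0,g0,ps0,w,.04,9)
    except Exception: continue
    if me>.008: continue
    q2,me2,qs2=path(q,np.array(w[-1][0]),w[-1][1],[([.568,-.2265,.13],psf),([.568,-.2265,.055],psf)],.04,9)
    if me2>.004: continue
    qa=np.array(qs2+qs[len(qs)//2:]); m=np.minimum(qa-LO,HI-qa).min()
    res.append((m,w,psf,q2,me,me2))
res.sort(key=lambda r:-r[0]); print(n,len(res))
for r in res[:8]: print(round(r[0],2),[(np.round(a,2).tolist(),round(b)) for a,b in r[1]],round(r[2]),np.round(r[3],2),round(r[4],3),round(r[5],4))
E
python3 search.py
```

```text
2094 342
0.4 [([0.5, -0.09, 0.27], -66), ([0.69, -0.23, 0.21], -94)] -94 [-0.67  0.81  0.91  1.9  -0.13  0.66  0.1 ] 0.0 0.0
0.35 [([0.56, -0.27, 0.28], -5), ([0.54, -0.18, 0.27], -100)] -100 [-0.63  0.81  0.88  1.85 -0.11  0.73 -0.01] 0.0 0.0
0.35 [([0.56, -0.17, 0.34], 7), ([0.6, -0.28, 0.25], -89)] -89 [-0.67  0.78  0.9   1.94 -0.11  0.59  0.16] 0.0 0.0
0.34 [([0.52, -0.1, 0.28], -37), ([0.63, -0.19, 0.38], -98)] -98 [-0.67  0.84  0.93  1.87 -0.18  0.71  0.08] 0.0 0.0
0.33 [([0.49, -0.11, 0.32], -89)] -89 [-0.63  0.75  0.85  1.93 -0.03  0.6   0.09] 0.0 0.0
0.32 [([0.48, -0.13, 0.25], -53), ([0.67, -0.32, 0.3], -101)] -71 [-0.65  0.68  0.86  2.06 -0.05  0.37  0.42] 0.0 0.0
0.31 [([0.42, -0.21, 0.39], -105), ([0.54, -0.39, 0.29], -73)] -73 [-0.62  0.67  0.83  2.05  0.03  0.4   0.32] 0.0 0.0
0.31 [([0.44, -0.22, 0.28], -85), ([0.57, -0.17, 0.33], -107)] -107 [-0.61  0.84  0.88  1.8  -0.13  0.82 -0.09] 0.0 0.0
```

Run:
```python
from sim import *
q0=np.array([-1.39,-.41,1.57,2.28,1.06,.53,.62]); g0=np.array([.529,-.210,.179])
for w1 in ([.50,-.2,.28],[.53,-.22,.30],[.55,-.2,.30],[.49,-.15,.30]):
  for pf in (-45,-60,-75,-90):
    for w in ([(w1,-22),(w1,pf)],[(w1,pf)]):
      w=w+[([.568,-.2265,.15],pf),([.568,-.2265,.055],pf)]
      q,me,qs=path(q0,g0,-22,w,.03,6); qa=np.array(qs); print(w1,pf,len(w),round(me,4),np.round(q,2),np.round(np.minimum(qa[-5:]-LO,HI-qa[-5:]).min(),2))
```

```text
[0.5, -0.2, 0.28] -45 4 0.0001 [-0.4   0.5   0.65  2.19 -0.02  0.1   0.94] 0.05
[0.5, -0.2, 0.28] -45 3 0.0979 [-1.46 -0.41  1.57  2.39  1.38  0.59 -0.11] 0.0
[0.5, -0.2, 0.28] -60 4 0.0 [-0.51  0.57  0.71  2.12  0.23  0.25  0.38] 0.2
[0.5, -0.2, 0.28] -60 3 0.0001 [-0.61  0.62  0.83  2.12 -0.09  0.25  0.66] 0.2
[0.5, -0.2, 0.28] -75 4 0.0 [-0.53  0.62  0.7   2.03  0.25  0.44  0.09] 0.39
[0.5, -0.2, 0.28] -75 3 0.5832 [-1.01  2.15  1.57  2.5  -0.97  1.47  0.92] 0.0
[0.5, -0.2, 0.28] -90 4 0.0 [-0.52  0.68  0.69  1.93  0.19  0.62 -0.1 ] 0.57
[0.5, -0.2, 0.28] -90 3 0.4943 [-2.61 -0.41  1.57  2.27  1.19  0.99 -0.78] 0.0
[0.53, -0.22, 0.3] -45 4 0.0001 [-0.42  0.51  0.68  2.19 -0.15  0.1   1.06] 0.05
[0.53, -0.22, 0.3] -45 3 0.0979 [-1.46 -0.41  1.57  2.39  1.38  0.59 -0.11] 0.0
[0.53, -0.22, 0.3] -60 4 0.0 [-0.56  0.59  0.77  2.12  0.08  0.25  0.51] 0.2
[0.53, -0.22, 0.3] -60 3 0.0005 [-0.61  0.62  0.83  2.12 -0.09  0.25  0.66] 0.2
[0.53, -0.22, 0.3] -75 4 0.0 [-0.6   0.66  0.79  2.03  0.1   0.43  0.21] 0.38
[0.53, -0.22, 0.3] -75 3 0.5833 [-1.01  2.15  1.57  2.5  -0.97  1.47  0.92] 0.
[... 718 characters left out ...]
, 0.3] -90 3 0.4943 [-2.61 -0.41  1.57  2.27  1.19  0.99 -0.78] 0.0
[0.49, -0.15, 0.3] -45 4 0.0 [-0.37  0.49  0.62  2.19  0.15  0.1   0.77] 0.05
[0.49, -0.15, 0.3] -45 3 0.0001 [-0.42  0.51  0.67  2.19 -0.14  0.1   1.05] 0.05
[0.49, -0.15, 0.3] -60 4 0.0 [-0.45  0.54  0.64  2.12  0.39  0.27  0.24] 0.22
[0.49, -0.15, 0.3] -60 3 0.0001 [-0.57  0.6   0.79  2.12  0.03  0.25  0.56] 0.2
[0.49, -0.15, 0.3] -75 4 0.0 [-0.45  0.59  0.6   2.03  0.4   0.45 -0.04] 0.4
[0.49, -0.15, 0.3] -75 3 0.0001 [-0.63  0.68  0.83  2.03  0.02  0.42  0.28] 0.37
[0.49, -0.15, 0.3] -90 4 0.0 [-0.43  0.64  0.58  1.92  0.32  0.63 -0.21] 0.58
[0.49, -0.15, 0.3] -90 3 0.4944 [-2.61 -0.41  1.57  2.27  1.19  0.99 -0.78] 0.0
```

My fitted kinematic model reproduces the sticking. In the model, rising first and then yawing to about -75° frees q2 and q3.

```bash
cat >> h.py <<'E'
def Rt(psi,tilt=30): return Ro.from_euler('z',psi,degrees=True).as_matrix()@down(90,tilt)
def gg(g,psi):
    R=Rt(psi); go(np.array(g)+.019*R[:,2],R)
E
python3 - <<'E'
from h import *
gg([.5,-.2,.28],-22)
E
```

```text
t 20.98 pos [ 0.5379 -0.2135  0.1624] gap 0.0112 f [-0.1  0.1 -1. ]
move [  -1.6   25.  -102.7] [ 0.56 -0.1   0.14]
```

Emit:
{"api": "servo_tool", "payload": {"moves": [[[0,1,-4,0,0,0,0],[0,3,-12,0,0,0,0],[0,5,-22,0,0,0,0],[0,8,-34,0,0,0,0],[-1,11,-46,0,0,0,0],[-1,14,-58,0.3,0,0,0],[-1,17,-70,0.5,0,0,0],[-2,20,-82,0.5,0,0,0],[-2,23,-94,0.5,0,0,0],[-2,25,-102,0.5,0,0,0],[-2,25,-102,0.5,0,0,0]]]}}

```text
t: 21.9
ee_pos: [0.5104, -0.2053, 0.2659]
eef_rot: [[0.374, 0.8, 0.469], [0.928, -0.323, -0.188], [0.001, 0.505, -0.863]]
wrist_force: [-0.2, -0.3, -0.9]
finger_gap: 0.011
```

Run:
```python
from h import *
q=np.array(arm.observe()['joint_pos']); print(np.round(q,2))
gg([.5,-.2,.28],-42); gg([.5,-.2,.28],-75)
import sim
for pf in (-60,-75,-90):
    a,me,qs=sim.path(q,np.array([.5,-.2,.28]),-22,[([.5,-.2,.28],pf),([.568,-.2265,.15],pf),([.568,-.2265,.055],pf)],.03,6); print(pf,me,np.round(a,2))
```

```text
[-0.91 -0.41  1.01  2.23  0.73  0.72  0.88]
t 21.9 pos [ 0.5104 -0.2053  0.2659] gap 0.011 f [-0.2 -0.3 -0.9]
move [-2.3 -3.6  0.7] [  0.3  -10.13  17.31]
t 21.9 pos [ 0.5104 -0.2053  0.2659] gap 0.011 f [-0.2 -0.3 -0.9]
move [-6.6 -6.3 -1. ] [  0.26 -26.71  45.84]
-60 1.667142878250395e-05 [-0.51  0.57  0.72  2.12  0.22  0.25  0.38]
-75 7.821854870321867e-06 [-0.53  0.62  0.7   2.03  0.25  0.44  0.09]
-90 7.038198158072314e-06 [-0.52  0.68  0.7   1.93  0.18  0.62 -0.1 ]
```

Emit:
{"api": "servo_tool", "payload": {"moves": [[[0,-1,0,0,-1.4,2.4,0],[-1,-1,0,0,-3.6,6.2,0],[-1,-2,0,0,-6.2,10.6,0],[-2,-3,0,0,-8.8,15.1,0],[-2,-3,0,0,-11.4,19.6,0],[-3,-4,0,0,-14,24,0],[-4,-4,0,0,-16.6,28.5,0],[-5,-5,0,0,-19.2,33,0],[-5,-5,-1,0,-21.8,37.4,0],[-6,-6,-1,0.2,-24.4,41.9,0],[-6,-6,-1,0.2,-26.7,45.8,0],[-6,-6,-1,0.2,-26.7,45.8,0]]]}}

```text
t: 22.9
ee_pos: [0.5039, -0.2068, 0.2616]
eef_rot: [[0.965, 0.228, 0.129], [0.262, -0.835, -0.484], [-0.003, 0.501, -0.865]]
wrist_force: [0.5, 0.5, -1.0]
finger_gap: 0.0111
```

Run:
```python
from h import *
q=np.array(arm.observe()['joint_pos']); print(np.round(q,2))
gg([.5,-.2,.28],-75); gg([.568,-.2265,.15],-75)
```

```text
[-0.8   0.02  0.84  2.07  0.59  0.97 -0.01]
t 22.9 pos [ 0.5039 -0.2068  0.2616] gap 0.0111 f [ 0.5  0.5 -1. ]
move [-2.   2.6 -0.7] [0.08 0.06 0.23]
t 22.9 pos [ 0.5039 -0.2068  0.2616] gap 0.0111 f [ 0.5  0.5 -1. ]
move [ 57.  -24.9 133.4] [0.08 0.06 0.23]
```

The arm is free of its limits. Now moving over the drainer.

Emit:
{"api": "servo_tool", "payload": {"moves": [[[3,-1,7,0,0,0,0],[9,-4,20,0,0,0,0],[15,-6,34,0,0,0,0],[21,-9,48,0,0,0,0],[27,-12,63,0,0,0,0],[33,-14,78,0,0,0,0],[39,-17,92,0,0,0,0],[45,-20,106,0,0,0,0],[51,-22,119,0,0,0,0],[55,-24,129,0,0,0,0],[57,-25,133,0,0,0.2,0],[57,-25,133,0,0,0.2,0]]]}}

```text
t: 23.9
ee_pos: [0.5673, -0.237, 0.1323]
eef_rot: [[0.966, 0.225, 0.126], [0.257, -0.837, -0.483], [-0.003, 0.499, -0.866]]
wrist_force: [0.2, 0.3, -1.1]
finger_gap: 0.0111
```

Run:
```python
from h import *
q=np.array(arm.observe()['joint_pos']); print(np.round(q,2))
gg([.568,-.2265,.054],-75); 
p=arm.grab_frame('top'); save(p,'t11')
q=arm.grab_frame('scene'); save(q,'s11')
for P in (p,q):
  b=P['pixels'].astype(int); m=(b[...,0]>b[...,2]+40)&(b[...,0]>b[...,1]+25)
  C=cloud(P,m); C=C[(abs(C[:,0]-.57)<.12)&(abs(C[:,1]+.22)<.15)&(C[:,2]>.1)&(C[:,2]<.175)]
  if len(C): print(len(C),np.percentile(C,[0,1,50,99,100],axis=0).round(4).tolist(),cv2.minAreaRect(C[:,:2].astype(np.float32)))
```

```text
[-0.57  0.44  0.77  2.02  0.32  0.62  0.13]
t 23.9 pos [ 0.5673 -0.237   0.1323] gap 0.0111 f [ 0.2  0.3 -1.1]
move [  3.7 -47.7  81.9] [-0.04  0.21  0.03]
856 [[0.4747, -0.2769, 0.1095], [0.4781, -0.2725, 0.111], [0.5394, -0.2451, 0.1195], [0.6496, -0.1873, 0.1523], [0.6521, -0.1794, 0.1555]] ((0.5645447969436646, -0.2280263900756836), (0.17063651978969574, 0.05784447118639946), 14.618621826171875)
1090 [[0.4779, -0.2571, 0.1147], [0.4818, -0.2537, 0.1163], [0.5945, -0.2166, 0.1298], [0.6537, -0.1793, 0.147], [0.6553, -0.1775, 0.1573]] ((0.5662875771522522, -0.22498390078544617), (0.17443552613258362, 0.05799221619963646), 13.771278381347656)
```

View pics/t11.png

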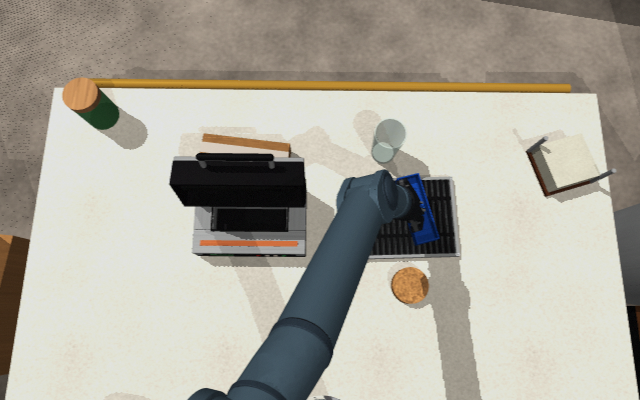

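View pics/s11.png

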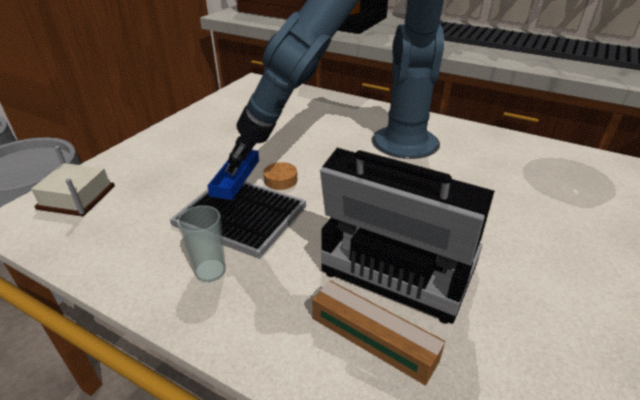

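The tray is level above the drainer, measured centre about (0.566,-0.227). Lowering it.

Emit:
{"api": "servo_tool", "payload": {"moves": [[[1,-5,8.7,0,0,0,0],[2,-12,20.8,0,0,0,0],[3,-20,34.6,0,0,0,0],[3,-28,48.5,0,0,0,0],[3,-34,58.9,0,0,0,0],[3,-39,67.5,0,0,0,0],[3,-42,72.7,0,0,0,0],[3,-43.5,75.3,0,0,0,0],[3,-43.5,75.3,0,0,0,0]]]}}

```text
t: 24.75
ee_pos: [0.5708, -0.2359, 0.0462]
eef_rot: [[0.966, 0.224, 0.127], [0.257, -0.837, -0.483], [-0.002, 0.499, -0.866]]
wrist_force: [-0.2, -0.9, -0.6]
finger_gap: 0.0108
```

Run:
```python
from h import *
gg([.568,-.2265,.054],-75)
q=arm.grab_frame('scene')
for P in (q,):
  b=P['pixels'].astype(int); m=(b[...,0]>b[...,2]+40)&(b[...,0]>b[...,1]+25)
  C=cloud(P,m); C=C[(abs(C[:,0]-.57)<.12)&(abs(C[:,1]+.22)<.15)&(C[:,2]<.1)]
  print(len(C),np.percentile(C,[0,1,50,99,100],axis=0).round(4).tolist(),cv2.minAreaRect(C[:,:2].astype(np.float32)))
```

```text
t 24.75 pos [ 0.5708 -0.2359  0.0462] gap 0.0108 f [-0.2 -0.9 -0.6]
move [-0.3 -4.5  7.4] [-0.03  0.14 -0.04]
940 [[0.481, -0.3078, 0.0089], [0.4855, -0.2602, 0.0186], [0.5922, -0.2135, 0.0408], [0.6523, -0.1779, 0.0601], [0.655, -0.1749, 0.0615]] ((0.5715951919555664, -0.24230694770812988), (0.1777912974357605, 0.0926939994096756), 15.260748863220215)
```

Emit:
{"api": "servo_tool", "payload": {"moves": [[[0,-1,1.7,0,0,0,0],[0,-2,3.5,0,0,0,0],[0,-3,5.2,0,0,0,0],[0,-3.5,6,0,0,0,0],[0,-3.5,6,0,0,0,0]]]}}

```text
t: 25.22
ee_pos: [0.5709, -0.2357, 0.0395]
eef_rot: [[0.966, 0.223, 0.127], [0.257, -0.837, -0.483], [-0.001, 0.499, -0.866]]
wrist_force: [0.7, -0.1, -1.8]
finger_gap: 0.0108
```

Emit:
{"api": "servo_tool", "payload": {"moves": [[[0,-0.5,0.9,0,0,0,0],[0,-1,1.7,0,0,0,0],[0,-1,1.7,0,0,0,0]]]}}

```text
t: 25.47
ee_pos: [0.5712, -0.2359, 0.0383]
eef_rot: [[0.967, 0.222, 0.127], [0.256, -0.837, -0.483], [-0.001, 0.5, -0.866]]
wrist_force: [-2.2, 1.5, 3.7]
finger_gap: 0.011
```

Emit:
{"api": "servo_tool", "payload": {"moves": [[[0,-0.3,0.6,0,0,0,0],[0,-0.3,0.6,0,0,0,0],[0,-0.3,0.6,0,0,0,0]]]}}

```text
t: 25.72
ee_pos: [0.5713, -0.236, 0.0383]
eef_rot: [[0.967, 0.222, 0.127], [0.256, -0.837, -0.483], [-0.001, 0.5, -0.866]]
wrist_force: [-4.2, 4.9, 9.3]
finger_gap: 0.0111
```

Fz rises and z holds, so the tray is resting on the drainer. Releasing and withdrawing along the tool axis.

Emit:
{"api": "servo_tool", "payload": {"moves": [[[0,0,0,0,0,0,10],[0,0,0,0,0,0,15],[0,0,0,0,0,0,25],[0,0,0,0,0,0,35],[0,0,0,0,0,0,45],[0,0,0,0,0,0,45],[0,0,-5,0,0,0,45],[0,0,-15,0,0,0,45],[0,0,-35,0,0,0,45],[0,0,-60,0,0,0,45],[0,0,-90,0,0,0,45],[0,0,-110,0,0,0,45]]]}}

```text
t: 26.72
ee_pos: [0.5575, -0.1815, 0.1344]
eef_rot: [[0.966, 0.223, 0.129], [0.258, -0.837, -0.482], [0.001, 0.499, -0.867]]
wrist_force: [0.7, 0.9, 0.6]
finger_gap: 0.0382
```

Run:
```python
from h import *
s=arm.observe(); print(s['t'],np.round(s['ee_pos'],3),np.round(s['wrist_force'],1),np.round(s['joint_pos'],2))
p=arm.grab_frame('top'); save(p,'t12')
q=arm.grab_frame('scene'); save(q,'s12')
for P in (p,q):
  b=P['pixels'].astype(int); m=(b[...,0]>b[...,2]+40)&(b[...,0]>b[...,1]+25)
  C=cloud(P,m); C=C[(abs(C[:,0]-.57)<.12)&(abs(C[:,1]+.22)<.12)&(C[:,2]>.018)&(C[:,2]<.075)]
  print(len(C),np.percentile(C,[1,50,99],axis=0).round(4).tolist(),cv2.minAreaRect(C[:,:2].astype(np.float32)))
  for l in ['tray_grip','lid_handle','pint_glass','coasters','bag_carton']:
    for r in arm.tip_of(P,l)[:1]: print(l,np.round(r['xy'],0),round(r['conf'],2),np.round(pt(P,r['xy']),3))
```

```text
26.7167 [ 0.557 -0.181  0.134] [0.7 0.9 0.6] [-0.72  0.41  0.81  2.06  0.34  0.66  0.03]
1351 [[0.484, -0.2713, 0.0183], [0.5663, -0.2312, 0.0239], [0.6529, -0.1831, 0.0606]] ((0.5728217363357544, -0.23029999434947968), (0.17686684429645538, 0.06796924769878387), 14.995593070983887)
tray_grip [407. 218.] 0.63 [ 0.562 -0.225  0.025]
lid_handle [235. 156.] 0.56 [0.632 0.189 0.319]
pint_glass [382. 154.] 0.59 [ 0.719 -0.152  0.089]
coasters [408. 288.] 0.82 [ 0.375 -0.22   0.03 ]
bag_carton [248. 156.] 0.76 [0.631 0.162 0.319]
1313 [[0.4854, -0.2705, 0.0208], [0.5747, -0.225, 0.0347], [0.6521, -0.1782, 0.0618]] ((0.571832537651062, -0.23544830083847046), (0.17635561525821686, 0.08102811127901077), 15.86987018585205)
tray_grip [238. 198.] 0.92 [ 0.572 -0.222  0.06 ]
lid_handle [401. 166.] 0.66 [0.638 0.197 0.317]
pint_glass [209. 272.] 0.66 [ 0.781 -0.141  0.031]
coasters [278. 178.] 0.58 [ 0.419 -0.209  0.032]
```

View pics/t12.png

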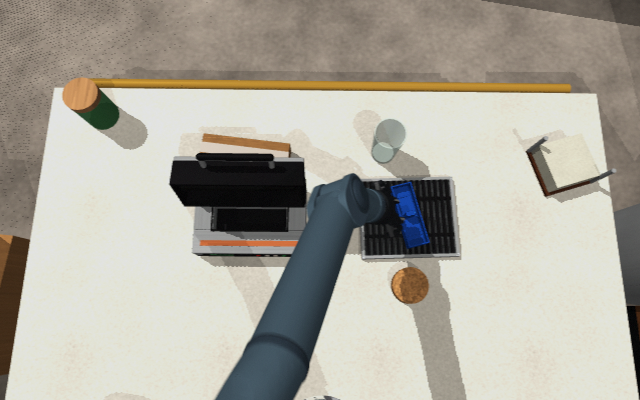

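View pics/s12.png

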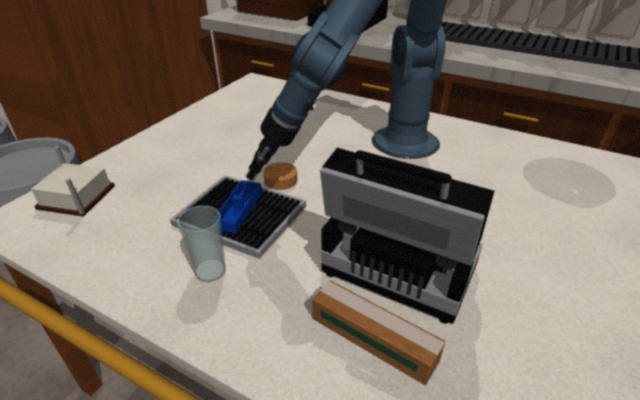

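Emit:
{"api": "servo_tool", "payload": {"moves": [[[0,0,0,0,0,0,45],[0,0,0,0,0,0,45],[0,0,0,0,0,0,45],[0,0,0,0,0,0,45]]]}}

```text
t: 27.65
ee_pos: [0.557, -0.1827, 0.1323]
eef_rot: [[0.966, 0.223, 0.127], [0.257, -0.837, -0.483], [-0.001, 0.499, -0.866]]
wrist_force: [-1.2, 0.9, 0.4]
finger_gap: 0.0385
```

```bash
python3 -c "
from rig import arm
print(arm.observe()['wrist_force']); print(arm.close_job())"
```

```text
[-1.16711833  0.88899435  0.43274214]
the job is handed in; nothing more can be done
None
```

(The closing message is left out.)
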